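# Start the bobbin winder

### The job

Start the bobbin winder with closed fingertips: first press down the raised, white-marked end of the black power rocker until it has tipped right over, then push the orange paddle along its slot until the bobbin carriage stops against the rubber wheel, and then press the green key right down and let it come up. Do not press the red and blue keys, do not press green early or lift anything, leave the spools and other loose things where they stand, and finish with the hand clear.

Things in the scene. Friction and masses are not known exactly. Their poses are not given: they have to be found in the camera images.
- winder: Fixed bobbin winder, pink box, white deck: 150 (x) by 240 (y) mm, deck 45 mm above the table. Origin: centre of underside; z up. Its +x points away from the robot (yaw within 0.45), +y to the left. Keys in a row at x = -42, y = -70, -18, 34 mm (colours vary); a pin with a spool at x = -40, y = 92, 62 mm above deck, the tallest part. Loose things round it are up to 60 mm tall.
- power_rocker (a joint): Angle of the black V-shaped power rocker (54 mm long in the winder's x, 22 mm wide, in a grey frame 12 mm high, pivot 14 mm above the deck on an axis along the winder's y). 0 = off, its far (+x) wing raised and near wing level; 0.36 rad = fully on, far wing level. It stays where left; pressing the far end takes about 3 N.
- rocker_on_end (a point): The place to press: top of the rocker's far (+x), white-marked wing, 21 mm from the pivot, moves with the rocker. It goes down about 7 mm from off to on, where the wing's top is 18 mm above the deck (63 mm above the table). The grey frame round it stays lower (12 mm above the deck).
- carriage (a joint): Slide of the bobbin carriage with the orange paddle, towards the winder's +y. 0 to 8 mm at the start; 24 mm = fully over, at its stop by the rubber wheel. Stays where left; about 3 N of friction to move.
- paddle_face (a point): Middle of the pushed (-y) face of the orange paddle, 18 mm above the deck; moves with the carriage. The paddle is 30 mm wide (winder x), 8 mm thick (y), its top 32 mm above the deck. Push this face towards the winder's +y. On its -y side the deck is free for 55 mm, up to the rocker's frame; the bobbin (20 mm high) stands right behind the paddle.
- green_key (a joint): Travel of the green start key: 0 up, 6 mm fully down; a spring returns it. Starts to move at 1.5 N, bottoms at 5 N.
- green_key_top (a point): Middle of the green key's top, 18 mm above the deck (63 mm above the table) when up. Green push key, cap 26 mm across on a black round housing 42 mm across and 12 mm high, standing on the winder's deck. 
- red_key (a joint): Travel of the red key (not to be pressed): 0 up, 6 mm down.
- red_key_top (a point): Middle of the red key's top, 18 mm above the deck. Red push key, cap 26 mm across on a black round housing 42 mm across and 12 mm high, standing on the winder's deck. 
- blue_key (a joint): Travel of the blue key (not to be pressed): 0 up, 6 mm down.
- blue_key_top (a point): Middle of the blue key's top, 18 mm above the deck. Blue push key, cap 26 mm across on a black round housing 42 mm across and 12 mm high, standing on the winder's deck. 
- pin_spool: Loose pink spool 34 mm across, 50 mm high, on the winder's steel pin; origin at its underside. Leave it.
- blue_spool: Loose slate-blue spool 34 mm across, 55 mm high, on the table; origin at its underside. Leave it.
- rose_spool: Loose deep-pink spool 34 mm across, 55 mm high, on the table; origin at its underside. Leave it.
- cream_spool: Loose cream spool 42 mm across, 60 mm high, on the table; origin at its underside. Leave it.
- button_jar: Loose jar with a brass lid, 60 mm across, 60 mm high, on the table; origin at its underside. Leave it.
- thimble: Loose steel thimble 22 mm across, 24 mm high, on the table; origin at its underside. Leave it.
- pin_tin: Loose round mint-green tin 72 mm across, 26 mm high, on the table; origin at its underside. Leave it.

How it is judged:
On the way, in this order (a step that is already met when the one before it is completed fails the run):
1. the power rocker is tipped fully on (value of joint power_rocker above 0.31 rad), for 0.1 s.
2. the carriage is pushed fully over to the rubber wheel (value of joint carriage above 0.0215 m and value of joint power_rocker above 0.31 rad), for 0.1 s.
3. the green key is pressed down (all of step 2 and value of joint green_key above 0.0045 m), for 0.05 s.
At the end, for the whole second after the job is handed in: The rocker is on (over 0.31 of 0.36 rad), the carriage is over at the wheel (over 21.5 of 24 mm), all three keys are up (within 1 mm), and every loose thing is within 15 mm of where it started (all of step 2 and value of joint each of green_key, red_key, blue_key below 0.001 m and distance of each of pin_spool, blue_spool, rose_spool, cream_spool, button_jar, thimble, pin_tin from where it was at the start of the episode below 0.015 m); the robot touches nothing.
It fails at once if the green key is pressed before the power is on and the carriage is over (value of joint green_key above 0.003 m and (value of joint power_rocker below 0.28 rad or value of joint carriage below 0.0205 m)).
It fails at once if the carriage is pushed over before the power is on (value of joint carriage above 0.0205 m and value of joint power_rocker below 0.28 rad).
It fails at once if the red or the blue key is pressed (value of joint any of red_key, blue_key above 0.003 m).
It fails at once if a spool or another loose thing is lifted, carried, shoved or knocked over (distance of any of pin_spool, blue_spool, rose_spool, cream_spool, button_jar, thimble, pin_tin from where it was at the start of the episode above 0.015 m or angle between any of pin_spool, blue_spool, rose_spool, cream_spool, button_jar, thimble, pin_tin's own z axis and vertical above 0.5 rad).
It also fails if it takes over 43 s, if anything falls off the work surface, if the arm or the gripper's body presses on something with over 40 N, if the wrist force passes 120 N, or if a joint passes its speed limit or range.

### The arm

A 7-joint arm with a two-finger parallel gripper is mounted at the origin on the work surface. World frame = base frame: x ahead of the robot, y to its left, z up, the work surface at z = 0. Lengths are in m, angles in rad, forces in N, time in s.
With the tool pointing down it reaches from about 0.35 to 0.9 m from the base axis. Payload 19.9 kg.
Tool frame: the origin (TCP) lies between the finger pads; the fingertips stand robot.nose_length ahead of it and the grasp point (between the pads) lies 6 mm ahead of it (robot.nose_length is the distance from the TCP to the fingertips, in m); z points along the fingers, y is the line along which they close (so a half turn about z gives the same grasp; the last joint's range is limited). The gripper opens to 85 mm and grips with 20 to 120 N. Pads are 22 mm wide; open, the fingers measure 114 mm over their backs; the gripper's body (76 mm by 85 mm) begins 54 mm behind the grasp point. The pads swing forward as they close: fully open they stand 13 mm farther back than shut.
Start: joints at [-1.319, 0.417, -0.01, 1.614, 0.005, 1.111, -0.053], TCP at [0.18, 0.598, 0.256] pointing down, gripper open.
Joint ranges: [-2.81, 2.81], [-0.39, 2.02], [-1.27, 1.25], [0.06, 2.57], [-1.19, 4.33], [0.19, 2], [-2.82, 2.82]. Speed limits (rad/s): [1.89, 1.89, 2.39, 2.39, 3.01, 3.01, 3.01].

### API

Orientations are given as a unit quaternion [x, y, z, w].
In Python, from bench import robot, planner, telemetry, optics gives the robot as it stands. Calls block until the motion is done:
- robot.move_ptp(position, orientation): joint-space move of the TCP to a pose.
- robot.move_l(position, orientation=None, v=0.15): straight line of the TCP; orientation=None keeps the orientation; v is the mean speed in m/s.
- robot.goto_joints(angles): joint-space move.
- robot.gripper_to(opening): opening from 0.0 (shut) to 1.0 (fully open); the grip force is fixed at half the most; returns when the fingers have stopped.
- robot.hold(seconds).
- planner.solve_ik(position, orientation): joint angles nearest the present ones, or None.
- telemetry.read_state(): the state.
- optics.grab_frame(name): name is "scene" or "top" or "wrist"; returns a dict with "img" (384x512x3 uint8, blue, green, red), "fx", "fy", "cx", "cy" (pixels), "rvec" (rotation vector, rad) and "tvec" (3), from world to camera coordinates, as OpenCV has them. Camera axes: x right, y down, z forward; pixel columns grow to the right and rows downward; lengths in m; the calibration is good to about 2 mm. The wrist camera is an equidistant fisheye: a pixel r from the principal point sees the ray r / f radians off the axis. A picture is of the moment at which its call begins. There is no depth.
A pose or a line that the arm cannot do raises robot.IKError and nothing moves.
- robot.job_done(): hands the job in; it is judged then, once.
The state is a dict: "t": time; "joints": joint angles; "joint_vel": joint speeds; "tau": joint torques, N m; "tcp_pos": TCP position; "eef_rot": TCP orientation; "wrist_force": force on the tool from outside, world axes, zero at the start; "ft_torque": the same for the moment, N m; "width": opening from 0.0 (shut) to 1.0 (fully open); "grasp_force": force on a finger pad.
Only numpy, scipy, OpenCV 4.12 (cv2) and the standard library are available. Lean on these libraries where they do the work, as an engineer would, in place of code of your own. Each camera call takes 0.05 s, during which the arm holds its last target. There are 200 camera calls.

## Working session

There is one attempt and no reset: what is moved stays moved. The work goes in short steps, each a Python script; the robot and the scene stay as the last script left them, time stands still between calls to the robot, and variables do not carry over. Pictures are saved under pics/ and viewed, at most 10 in all, crops included, and the job is handed in when it is done.

```bash
mkdir -p pics; ls; python3 - <<'E'
from bench import robot, planner, telemetry, optics
import cv2
s=telemetry.read_state();print(s['t'],s['tcp_pos'],s['eef_rot'],s['width'],robot.nose_length)
for n in("top","scene"):
    f=optics.grab_frame(n);print(n,f['fx'],f['fy'],f['cx'],f['cy'],f['rvec'],f['tvec'])
    cv2.imwrite(f'pics/{n}0.png',cv2.resize(f['img'],(800,600),interpolation=cv2.INTER_CUBIC));cv2.imwrite(f'{n}0raw.png',f['img'])
E
```

```text
pics
0.0 [0.1803056  0.59810805 0.25565369] [ 1.45863588e-01  9.89304530e-01 -5.99771450e-04 -4.32661629e-05] 0.9960830848712725 0.025
top 467.6794349992388 467.6794349992388 254.76415322546322 190.78038548147833 [ 2.17263147 -2.17946666  0.15851753] [0.02780786 0.57257061 0.91384401]
scene 361.8622796605154 361.8622796605154 261.9479553130909 188.56766346603473 [ 2.29343638  0.83607262 -0.32743882] [-0.4611506  -0.20540228  0.97622771]
```

View pics/top0.png

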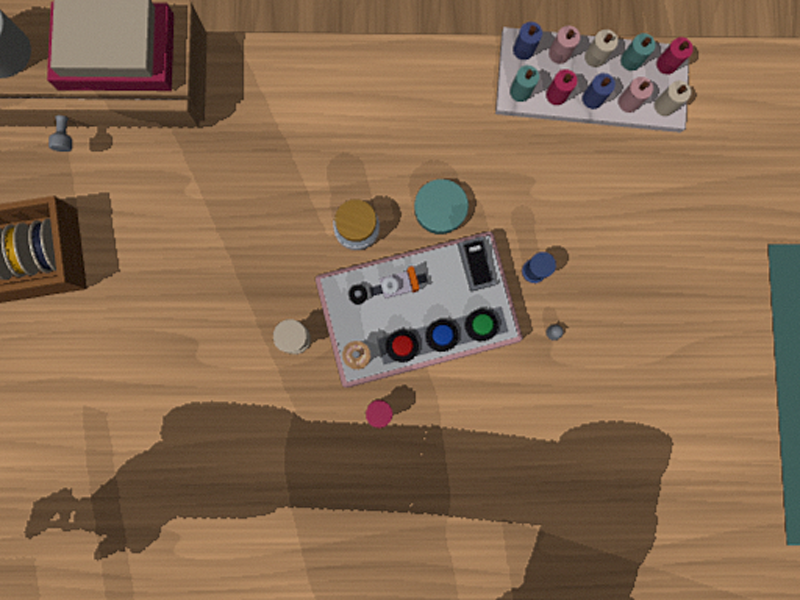

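View pics/scene0.png

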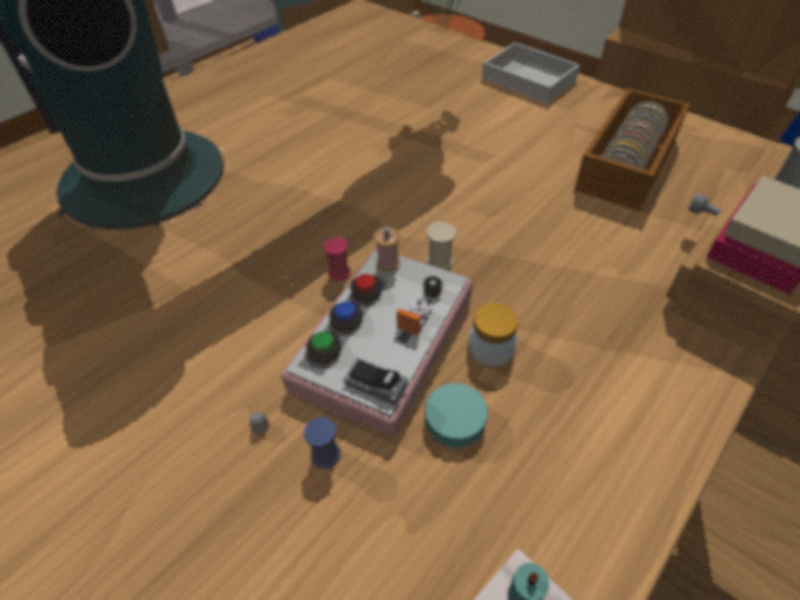

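The top view (800×600) shows the winder centred near (420,308). Green is at (482,324), blue at (442,335), red at (402,345), the rocker at (479,263) with its white mark at the far end, and the paddle at (413,278). I'll enlarge this area to measure it.

```bash
python3 - <<'E'
import cv2
i=cv2.imread('top0raw.png')[140:252,192:342]
cv2.imwrite('pics/crop0.png',cv2.resize(i,None,fx=5.3,fy=5.3,interpolation=cv2.INTER_CUBIC))
E
```

```text
(no output)
```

View pics/crop0.png

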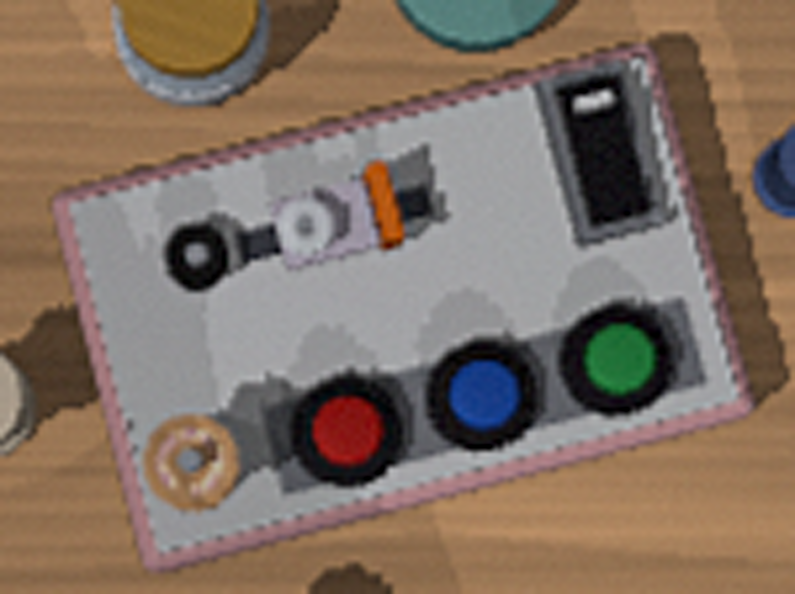

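The crop shows key tops at red (348,430), blue (485,393) and green (620,356), the deck corners, the orange paddle top at (383,204), and the rocker's white mark at (594,98). I'll fit the winder pose from these and cross-check it with the scene camera.

```bash
cat > geo.py <<'E'
import numpy as np, cv2
from scipy.optimize import least_squares
from bench import robot, planner, telemetry, optics
def unproj(f,uv,z):
    R=cv2.Rodrigues(np.array(f['rvec']))[0];t=np.array(f['tvec'])
    d=R.T@[(uv[0]-f['cx'])/f['fx'],(uv[1]-f['cy'])/f['fy'],1];c=-R.T@t
    return (c+d*(z-c[2])/d[2])[:2]
def raw(u,v): return (192+(u+.5)/5.3-.5,140+(v+.5)/5.3-.5)
E
python3 - <<'E'
from geo import *
f=optics.grab_frame("top");g=optics.grab_frame("scene")
P=[((348,430),.063,(-42,34)),((485,393),.063,(-42,-18)),((620,356),.063,(-42,-70)),
((57,197),.045,(75,120)),((650,45),.045,(75,-120)),((750,407),.045,(-75,-120)),((150,568),.045,(-75,120))]
W=np.array([unproj(f,raw(*p),z) for p,z,_ in P]);L=np.array([l for *_,l in P])/1000
def T(q,l): c,s=np.cos(q[2]),np.sin(q[2]);return q[:2]+l@np.array([[c,s],[-s,c]])
for name,sl in(("all",slice(None)),("keys",slice(0,3)),("corn",slice(3,7))):
    r=least_squares(lambda q:(T(q,L[sl])-W[sl]).ravel(),[.6,0,0]).x
    print(name,r.round(4),((T(r,L[sl])-W[sl])*1000).round(1).tolist())
    if name=="all":q=r
np.save('q.npy',q)
inv=lambda w:(w-q[:2])@np.array([[np.cos(q[2]),-np.sin(q[2])],[np.sin(q[2]),np.cos(q[2])]])
for n,p,z in(("paddle",(383,204),.077),("pad_far",(375,163),.077),("pad_near",(392,245),.077),("mark",(594,98),.070),("rockernear",(618,222),.063),("frTL",(538,88),.057),("frBL",(580,243),.057),("bobbin",(306,225),.065),("wheel",(197,256),.06)):
    print(n,(inv(unproj(f,raw(*p),z))*1000).round(1))
for n,p,z in(("green",(322,341),.063),("blue",(345,311),.063),("red",(367,284),.063),("mark",(391,379),.07),("paddletop",(408,315),.077)):
    print('scene',n,(inv(unproj(g,(p[0]*.64,p[1]*.64),z))*1000).round(1))
E
```

```text
all [5.597e-01 3.000e-04 2.549e-01] [[-0.0, 0.2], [-0.3, 0.5], [-0.8, 0.3], [2.5, 4.3], [4.4, -2.3], [-2.2, -5.0], [-3.6, 2.0]]
keys [5.599e-01 2.000e-04 2.618e-01] [[0.0, -0.2], [0.0, 0.1], [-0.0, 0.0]]
corn [5.595e-01 5.000e-04 2.535e-01] [[2.4, 4.5], [4.0, -2.2], [-2.6, -4.7], [-3.8, 2.4]]
paddle [33.8  0.8]
pad_far [49.2 -0.3]
pad_near [18.4  1.6]
mark [ 53.2 -85.8]
rockernear [  6.9 -83.2]
frTL [ 64.1 -68.7]
frBL [  3.5 -68.3]
bobbin [34.9 29.4]
wheel [34.6 71.2]
scene green [-41.8 -69.2]
scene blue [-40.3 -18.2]
scene red [-37.5  32.6]
scene mark [ 56.7 -85.4]
scene paddletop [36.8 -1.5]
```

The fit agrees across both cameras: winder at (0.5597, 0.0003) with yaw about 0.26, rocker on-end at winder (55,-85), and paddle face at about (34,-3). Next I close the gripper and press the rocker.

```bash
cat >> geo.py <<'E'
from scipy.spatial.transform import Rotation as Ro
C=np.array([.5598,.0003]);yaw=.259
def world(x,y,z,n=None):   # winder mm x,y ; fingertip z (m) -> TCP pos
    c,s=np.cos(yaw),np.sin(yaw);x,y=x/1e3,y/1e3
    return np.array([C[0]+c*x-s*y,C[1]+s*x+c*y,z+robot.nose_length])
def ori(a): return Ro.from_matrix([[np.cos(a),np.sin(a),0],[np.sin(a),-np.cos(a),0],[0,0,-1]]).as_quat()
def F(): s=telemetry.read_state();return np.array(s['wrist_force']),np.array(s['tcp_pos']),s['t']
E
python3 - <<'E'
from geo import *
for k in(1,-1):
    o=ori(yaw+k*np.pi/2)
    for p in((57,-85,.13),(57,-85,.06),(34,-28,.053),(34,10,.053),(-42,-70,.055)):
        j=planner.solve_ik(world(*p),o);print(k,p,None if j is None else np.round(j,2))
E
```

```text
1 (57, -85, 0.13) [-0.4   0.64  0.65  1.68 -0.45  0.98  0.67]
1 (57, -85, 0.06) [-0.34  0.71  0.55  1.71 -0.47  0.86  0.68]
1 (34, -28, 0.053) [-0.4   0.65  0.51  1.82 -0.43  0.79  0.59]
1 (34, 10, 0.053) [-0.47  0.64  0.51  1.84 -0.43  0.77  0.53]
1 (-42, -70, 0.055) [-0.44  0.61  0.68  1.96 -0.55  0.75  0.83]
-1 (57, -85, 0.13) [-0.64  0.83  1.08  1.68 -0.81  1.13 -2.21]
-1 (57, -85, 0.06) [-0.63  0.96  1.08  1.72 -0.96  1.08 -2.11]
-1 (34, -28, 0.053) [-0.75  0.92  1.08  1.83 -0.96  1.03 -2.15]
-1 (34, 10, 0.053) [-0.82  0.91  1.08  1.85 -0.96  1.01 -2.21]
-1 (-42, -70, 0.055) [-0.69  0.83  1.08  1.97 -0.93  0.95 -2.01]
```

```bash
echo "o=ori(yaw+np.pi/2)" >> geo.py; python3 - <<'E'
from geo import *
robot.gripper_to(0.0)
robot.move_ptp(world(57,-85,.15),o)
robot.move_l(world(57,-85,.078),v=.12); robot.hold(.1)
f0,p,t=F();print(t,telemetry.read_state()['width'],f0.round(2))
for z in np.arange(.075,.0595,-.0015):
    robot.move_l(world(57,-85,z),v=.03);robot.hold(.05)
    f,p,t=F();print(round(z,4),(f-f0).round(1),round(p[2]-.025,4))
    if f[2]-f0[2]>15:break
robot.hold(.15)
robot.move_l(world(57,-85,.12),v=.15);print(F()[2])
robot.move_l(world(34,-30,.12),v=.15)
g=optics.grab_frame("scene");i=g['img'][150:290,170:345]
cv2.imwrite('pics/s1.png',cv2.resize(i,None,fx=4.2,fy=4.2,interpolation=cv2.INTER_CUBIC))
print(F()[2])
E
```

```text
4.6667 -0.004072302122005519 [ 0.34 -0.13  0.13]
0.075 [ 0.  -0.2  0.5] 0.0751
0.0735 [ 0.6  0.5 -0.3] 0.0735
0.072 [-0.4 -0.2  0.2] 0.072
0.0705 [-0.8 -0.1  0.5] 0.0706
0.069 [0.5 1.  1.7] 0.069
0.0675 [0.3 1.  0.8] 0.0673
0.066 [ 0.3  0.4 -0. ] 0.0658
0.0645 [-0.7  0.1 -0.7] 0.0643
0.063 [-1.4  0.7  5.1] 0.0631
0.0615 [-9.6  2.8 26.3] 0.0629
8.3583
8.9583
```

View pics/s1.png

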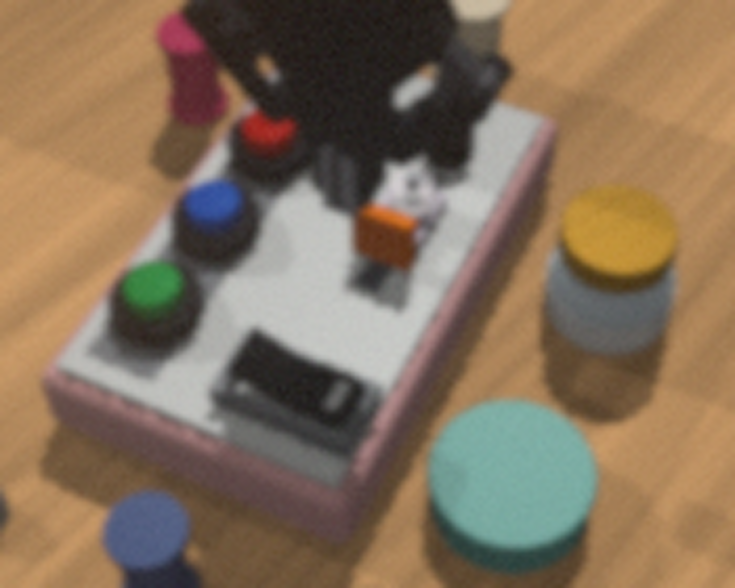

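The rocker has tipped: its near end is raised at (250,350), its white-marked end is level at (340,395), and it bottomed out at 63 mm. Next is the paddle, seen at (387,235).

```bash
python3 - <<'E'
from geo import *
robot.move_l(world(34,-30,.055),v=.12); robot.hold(.1)
f0,p,t=F();print(t,f0.round(2))
d=np.array([-np.sin(yaw),np.cos(yaw)])
for y in np.arange(-20,16,1.5):
    robot.move_l(world(34,y,.055),v=.04);robot.hold(.04)
    f,p,t=F();a=-(f-f0)[:2]@d;ya=(p[:2]-C)@d*1e3;print(round(y,1),round(a,1),round(ya,2),(f-f0)[2].round(1))
    if a>20:break
robot.hold(.15)
robot.move_l(world(34,y-8,.055),v=.08)
robot.move_l(world(34,y-8,.12),v=.15)
robot.move_l(world(-42,-70,.12),v=.15)
g=optics.grab_frame("top");cv2.imwrite('t2raw.png',g['img']);i=g['img'][140:252,192:342]
cv2.imwrite('pics/t2.png',cv2.resize(i,None,fx=5.3,fy=5.3,interpolation=cv2.INTER_CUBIC))
print(F()[2])
E
```

```text
9.75 [-0.43 -0.43  0.06]
-20.0 -0.4 -19.8 0.3
-18.5 0.3 -18.56 0.1
-17.0 0.3 -16.94 -0.6
-15.5 0.1 -15.44 0.9
-14.0 -0.0 -14.0 0.2
-12.5 1.3 -12.55 0.5
-11.0 2.0 -10.88 0.0
-9.5 1.3 -9.32 0.6
-8.0 2.1 -7.81 0.2
-6.5 0.9 -6.33 0.7
-5.0 0.8 -4.84 0.8
-3.5 1.0 -3.35 0.9
-2.0 1.2 -1.86 1.2
-0.5 0.7 -0.33 1.0
1.0 1.4 1.16 0.6
2.5 1.8 2.62 0.1
4.0 1.2 4.13 0.4
5.5 5.6 4.89 -1.3
7.0 13.2 5.06 -4.6
8.5 19.7 5.21 -6.9
10.0 26.5 5.38 -10.4
17.9083
```

View pics/t2.png

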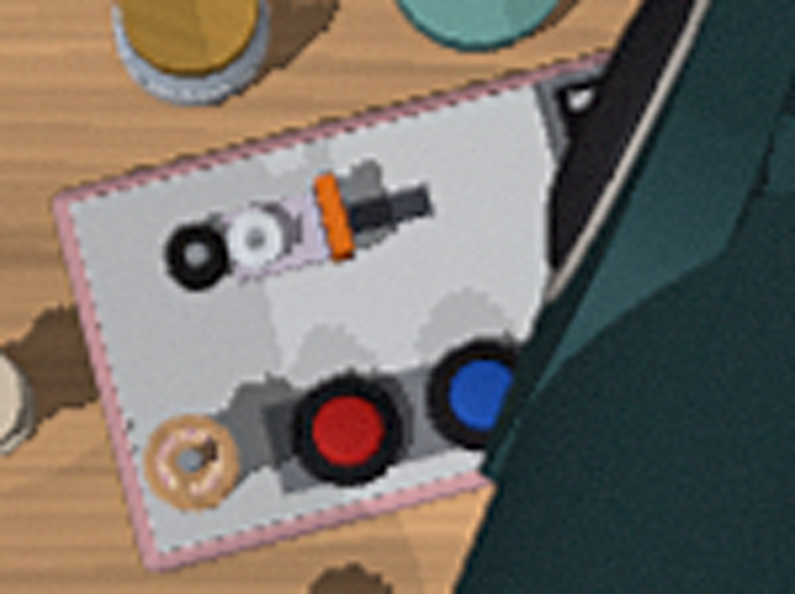

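The carriage hit a hard stop: the force rose to 26 N, and the bobbin at (256,238) touches the wheel at (197,256). Next is the green key.

```bash
python3 - <<'E'
from geo import *
robot.move_l(world(-42,-70,.068),v=.12); robot.hold(.1)
f0,p,t=F();print(t,f0.round(2))
for z in np.arange(.0635,.0535,-.0012):
    robot.move_l(world(-42,-70,z),v=.03);robot.hold(.05)
    f,p,t=F();print(round(z,4),(f-f0).round(1),round(p[2]-.025,4))
    if f[2]-f0[2]>13:break
robot.hold(.2)
robot.move_l(world(-42,-70,.13),v=.12)
robot.move_l(world(-42,-70,.22),v=.2)
robot.move_ptp([.35,-.3,.28],o); robot.hold(.2)
g=optics.grab_frame("top");i=g['img'][110:270,150:370]
cv2.imwrite('pics/t3.png',cv2.resize(i,None,fx=3.6,fy=3.6,interpolation=cv2.INTER_CUBIC))
print(F()[2])
E
```

```text
18.5917 [-1.06  0.09  0.32]
0.0635 [3.3 0.4 3. ] 0.0638
0.0623 [ 4.2 -0.2  4.1] 0.0624
0.0611 [4.8 0.4 3.9] 0.0611
0.0599 [-2.3  1.7 24.2] 0.0607
22.75
```

View pics/t3.png

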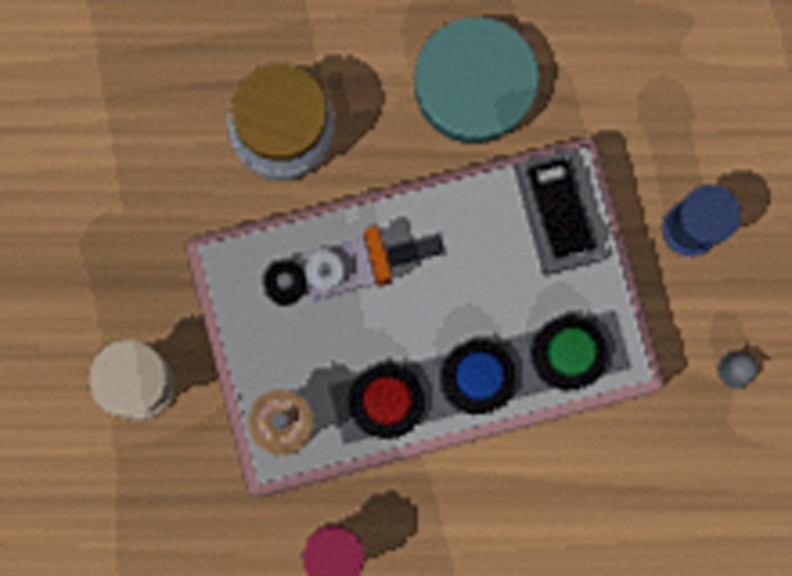

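Red, blue, green and the loose things look undisturbed. The green press bottomed about 3.5 mm higher than expected, though, so I'll check the rocker and green key in the scene camera.

```bash
python3 - <<'E'
from geo import *
g=optics.grab_frame("scene")['img'];a=cv2.imread('scene0raw.png')
i=np.vstack([x[205:270,175:275] for x in (a,g)])
cv2.imwrite('pics/s4.png',cv2.resize(i,None,fx=4.5,fy=4.5,interpolation=cv2.INTER_CUBIC))
E
```

```text
(no output)
```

View pics/s4.png

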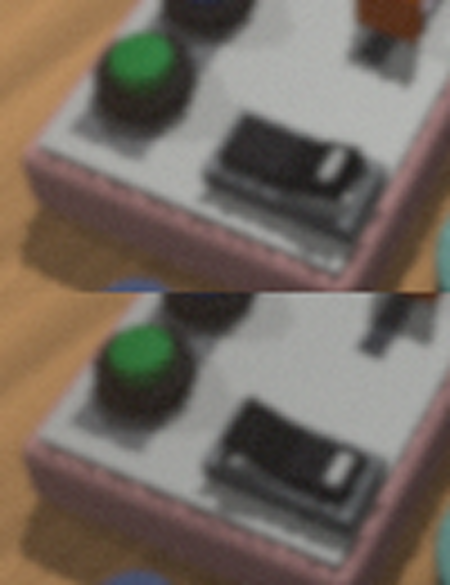

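The rocker is still on and the green key is back up. To be sure the key went right down, I'll press again with the hand turned 90°, logging more finely and taking a picture while it is held down. A second press is allowed.

```bash
python3 - <<'E'
from geo import *
def best(a): return planner.solve_ik(world(-42,-70,.055),ori(a))
js=telemetry.read_state()['joints'];cand=[(np.abs(np.array(j)-js).max(),a) for a in(yaw,yaw+np.pi) if (j:=best(a)) is not None]
print(cand);o2=ori(min(cand)[1])
robot.move_ptp(world(-42,-70,.16),o2)
robot.move_l(world(-42,-70,.074),v=.12); robot.hold(.15)
f0,p,t=F();print(t,f0.round(2),Ro.from_quat(telemetry.read_state()['eef_rot']).as_matrix()[:,2].round(4))
for z in np.arange(.071,.0525,-.001):
    robot.move_l(world(-42,-70,z),v=.03);robot.hold(.04)
    f,p,t=F();print(round(z,4),(f-f0).round(1),(p-world(-42,-70,0)).round(4))
    if f[2]-f0[2]>20:break
robot.hold(.1)
g=optics.grab_frame("scene")['img'][170:270,165:275]
cv2.imwrite('pics/s5.png',cv2.resize(g,None,fx=5,fy=5,interpolation=cv2.INTER_CUBIC))
robot.move_l(world(-42,-70,.13),v=.12)
print(F()[2])
E
```

```text
[(np.float64(1.5940322077566078), 0.259), (np.float64(1.186188247004359), 3.400592653589793)]
24.9833 [-0.19 -0.04  0.01] [ 1.2e-03  1.0e-04 -1.0e+00]
0.071 [-0.4  0.   0.2] [-0.     0.     0.071]
0.07 [0.5 0.3 0.2] [-0.   -0.    0.07]
0.069 [ 1.2 -0.4 -0.7] [-0.      0.      0.0689]
0.068 [ 0.6 -0.5 -0.8] [-0.     0.     0.068]
0.067 [0.9 0.2 1.9] [ 0.0001 -0.      0.067 ]
0.066 [0.7 0.4 1.6] [ 0.0001 -0.      0.0661]
0.065 [0.7 0.5 2.7] [0.0001 0.     0.065 ]
0.064 [ 1.2 -0.7  3.4] [ 0.    -0.     0.064]
0.063 [ 1.8 -0.3  3.9] [0.0001 0.     0.063 ]
0.062 [ 1.8 -0.   5.3] [ 0.0001 -0.      0.062 ]
0.061 [0.4 0.3 6.1] [0.0001 0.     0.0611]
0.06 [-4.   0.4 23.4] [ 0.0002 -0.0001  0.0608]
29.3667
```

View pics/s5.png

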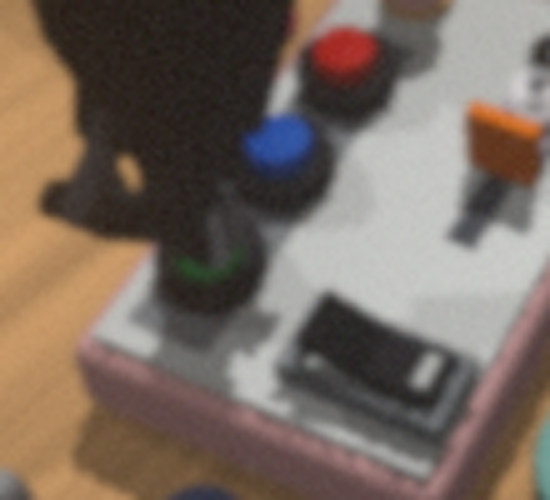

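The second press shows the full key stroke: contact at 67 mm, a spring force of about 2 to 6 N over 6 mm, then a hard stop. The picture shows the cap down in its housing, the rocker on and the carriage over. I'll retreat and hand in.

```bash
python3 - <<'E'
from geo import *
p=F()[1]; robot.move_l([p[0],p[1],.26],v=.15); robot.hold(.3)
print(F()[2],F()[0].round(1)); print(robot.job_done())
E
```

```text
30.5167 [-0.3 -0.   0.8]
the job is handed in; nothing more can be done
None
```

I tipped the rocker on, pushed the carriage to its stop at the wheel, and pressed and released the green key. I pressed it a second time to confirm it went fully down. The job was handed in at 30.5 s with the hand clear; no verdict was returned.

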